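# Lock the plate under the shaker's guard and start the run

## Robot

A 7-joint arm with a two-finger parallel gripper is mounted at the origin on the work surface. World frame = base frame: x ahead of the robot, y to its left, z up, the work surface at z = 0. Lengths are in m, angles in rad, forces in N, time in s.
With the tool pointing down it reaches from about 0.35 to 0.9 m from the base axis. Payload 19.9 kg.
Tool frame: the origin (TCP) lies at the very end of the fingers, on their centre line; the grasp point (between the pads) lies 19 mm behind it; z points along the fingers, y is the line along which they close (so a half turn about z gives the same grasp; the last joint's range is limited). The gripper opens to 85 mm and grips with 20 to 120 N. Pads are 22 mm wide; open, the fingers measure 114 mm over their backs; the gripper's body (76 mm by 85 mm) begins 54 mm behind the grasp point. The pads swing forward as they close: fully open they stand 13 mm farther back than shut.
Start: joints at [1.246, 0.417, -0.01, 1.614, 0.005, 1.111, -0.053], TCP at [0.175, -0.6, 0.205] pointing down, gripper open.
Joint ranges: [-2.81, 2.81], [-0.39, 2.02], [-1.27, 1.25], [0.06, 2.57], [-1.19, 4.33], [0.19, 2], [-2.82, 2.82]. Speed limits (rad/s): [1.89, 1.89, 2.39, 2.39, 3.01, 3.01, 3.01].

## Interface

Orientations are given as a unit quaternion [w, x, y, z].
In Python, from workcell import * gives the robot as it stands. The module is installed in compiled form; this text tells all that it offers.
- The arm moves only by the tool arm_command, never from a script. Its arguments are lists of equal length, an entry for each row: "slide": the shift along the tool's x, y, z in cm, a list of three; "dr": the turn, a rotation vector about the tool's x, y, z in degrees, a list of three; "gripper": the gripper's target within -1 to 1 (fully open at 1, half-way at 0, shut at -1). In form: {"slide": [[x, y, z], ...], "dr": [[wx, wy, wz], ...], "gripper": [gripper, ...]}. A call has 1 to 20 rows; each row is the pose to reach, as a shift and turn from the pose commanded when the call began, along the tool's axes at that moment; what a row does not reach only later rows make up. A row lasts 1/12 s, in which the tool goes at most 41.7 mm and 7.16 degrees, less where a joint would pass 70% of its speed; a pose out of reach is approached as far as the arm can. A call with a gripper value outside its range is refused whole. The fingers move at their own pace and stop on an object; "force" is the grip in N (left out, the last holds). Time passes only in rows, so rows that repeat a pose let the fingers close. It gives the time, the measured TCP pose, the force, the opening and the grip force at its end, in the units of the state.
- get_state(): the state, without advancing time (a new reading comes with each control period).
- camera(name): name is "scene" or "top" or "wrist"; returns a dict with "image" (480x640x3 uint8, red, green, blue), "depth" (480x640 float32, m along the optical axis (not along the pixel's ray), 0 where there is no reading), "mtx" (3x3 intrinsics, pixels), "world_from_camera" (4x4, takes a point from camera to world coordinates); the wrist camera has in their place "tool_from_camera" (4x4, takes a point from camera to tool coordinates, whose origin is the TCP and whose axes are the flange's). Camera axes: x right, y up, looking along -z (the intrinsics and any distortion apply to the point x, -y, -z); pixel columns grow to the right and rows downward; lengths in m; the calibration is good to about 2 mm. The wrist camera is an equidistant fisheye: a pixel r from the principal point sees the ray r / f radians off the axis. A picture is of the moment at which its call begins: read the wrist's pose just before it.
- finish_job(): hands the job in; it is judged then, once.
The state is a dict: "clock": time; "joints": joint angles; "qd": joint speeds; "effort": joint torques, N m; "ee_pos": TCP position; "tcp_rot": TCP orientation; "force": force on the tool from outside, world axes, zero at the start; "ft_torque": the same for the moment, N m; "width": finger opening in m; "grasp_force": force on a finger pad.
Only numpy, scipy, OpenCV 4.12 (cv2) and the standard library are available. Lean on these libraries where they do the work, as an engineer would, in place of code of your own. Each camera call takes 0.05 s, during which the arm holds its last target. There are 200 camera calls.

## Task

Reach down through the yellow-edged window in the clear guard of the plate homogeniser and press the red clamp lever all the way down, so that its hold-down bar locks the microplate; the guard is splash-contaminated, so nothing may touch it or the edge of its window. Then come out and press in the green start button on the front deck. Just press: do not touch the hold-down bar or the plate, leave the red stop button alone, and do not move anything else on the bench.

Things in the scene. Friction and masses are not known exactly. Their poses are not given: they have to be found in the camera images.
- machine: the plate homogeniser (bench shaker), fixed: white box 332 (x) by 220 (y) mm, deck 90 mm above the bench. Origin: centre of its underside; x from the operator's front to the back, y left, z up. The open front deck (x below -66 mm) has the start and stop buttons, a display, a dial 17 mm tall at x -90, y 46 mm and an orange rack; the guard covers the rest, with the clamp and microplate.
- guard: clear hood with a flat roof, standing on the deck: 232 (x) by 200 (y) mm, 126 mm tall, 4 mm walls. Origin: centre of its lower rim, 90 mm above the bench; axes along the machine's to 0.05 rad, its place on the machine varies by some 8 mm. Its roof is 216 mm above the bench. Not to be touched.
- window (a point): centre of the window cut in the guard's roof, 218 mm above the bench at the top of its edge; axes as the guard's. Opening 100 mm (guard x) by 120 mm (guard y), edged by a yellow trim 6 mm wide, 2 mm proud of the roof. The clamp lever lies below it; fully pressed, the top of its grip is about 52 mm below the window.
- clamp_lever (a joint): the clamp's hand lever, rad: 0 fully open (rising towards the operator, 42 degrees above level), grows as it is pressed down, 0.52 is the hard stop (12 degrees above level), where the plate is locked. Starts between 0 and 0.10. It turns against a steady friction of about 5 N at the grip, stays where it is left and does not spring back.
- lever_grip (a point): point on the upper face of the lever's red grip, on its middle line, 66 mm from the pivot; moves with the lever. The grip is 20 mm wide (machine y), 14 mm thick, from 28 to 80 mm from the pivot, pointing to machine -x. Fully pressed, this point is at machine x -17, y 0 mm, 166 mm above the bench; fully open at x 2 mm, 194 mm above the bench.
- clamp_pivot (a point): axis of the lever and hold-down bar: machine x 46, y 0 mm, 145 mm above the bench; the axis runs along machine y.
- clamp_bar: the clamp's steel hold-down bar with a rubber foot, linked to the lever: it stands up away from the operator (machine +x) while the clamp is open and swings down onto the plate as the lever is pressed. Origin at the pivot. Not to be touched.
- plate: lidded white microplate with blue and amber wells, 128 mm (machine y) by 86 mm (machine x), 20 mm tall, lying loose in the nest on the platform under the guard. Origin: centre of its underside, 105 mm above the bench. Stays where it is.
- start (a joint): the green start button's travel, m: 0 released, 0.006 fully in; a spring pushes it back, about 5 N when fully in. Pressed straight down.
- start_top (a point): centre of the top of the green start button (26 mm across) on the front deck, right of the orange rack and 63 mm in front of the guard's front wall; the button's top faces up.
- stop (a joint): the red stop button's travel, m: 0 released, 0.006 fully in; 65 mm to the right (machine -y) of the start button, same size. Not to be pressed.
- mini_rack: orange rack of small tubes, 40 by 70 mm, 40 mm tall, loose on the front deck's left part. Origin: centre of its underside. Bystander.
- tip_box: pipette-tip box, green top with white tips, 84 by 120 mm, 66 mm tall. Origin: centre of its underside. Bystander.
- cryo_box: yellow storage box, 134 by 134 mm, 52 mm tall. Origin: centre of its underside. Bystander.
- tube_rack: white acrylic tube rack with capped tubes, 100 by 190 mm, 104 mm tall. Origin: centre of its underside. Bystander.
- media_bottle: glass bottle with orange cap, 72 mm across, 145 mm tall. Origin: centre of its underside. Bystander.
- green_cap: green screw cap, 37 mm across, 13 mm tall, lying on the bench in front of the machine. Origin: centre of its underside. Bystander.
- marker: white and blue marker pen, 125 mm long, lying on the bench along the machine's right side. Origin: its middle, on the bench. Bystander.

How it is judged:
By the outcome, as a careful person would: the job done as asked, in the order asked, and still so for the second after the job is handed in, with the robot touching nothing.
It also fails if it takes over 45 s, if anything falls off the work surface, if the arm or the gripper's body presses on something with over 40 N, if the wrist force passes 120 N, or if a joint passes its speed limit or range.

## Working session

There is one attempt and no reset: what is moved stays moved. The work goes in short steps, Python scripts to look and compute and a tool call to move; the robot and the scene stay as the last step left them, time stands still between calls to the robot, and variables do not carry over. Pictures are saved under pics/ and viewed, at most 10 in all, crops included, and the job is handed in when it is done.

Besides the shell and the picture viewer there is one more tool, called after "Call:" by a JSON object that holds its "fn" and its "kwargs", one argument or row to a line. arm_command: Moves the arm, as the interface text tells. Its arguments: {"type":"object","properties":{"slide":{"type":"array"},"dr":{"type":"array"},"gripper":{"type":"array"},"force":{"type":"number"}},"required":["slide","dr","gripper"]}

```bash
mkdir -p pics && cat > h.py <<'E'
from workcell import *
import numpy as np, cv2
def save(n,im): cv2.imwrite('pics/'+n+'.png',cv2.cvtColor(im,cv2.COLOR_RGB2BGR))
def px2w(c,u,v,z=None,d=None):
    """pixel -> world on plane z, or at depth d (scene/top)"""
    K=c['mtx'];T=c['world_from_camera']
    r=np.array([(u-K[0,2])/K[0,0],-(v-K[1,2])/K[1,1],-1.])
    R=T[:3,:3]@r
    s=d if z is None else (z-T[2,3])/R[2]
    return T[:3,3]+s*R
def w2px(c,p):
    K=c['mtx'];T=np.linalg.inv(c['world_from_camera']);q=T[:3,:3]@p+T[:3,3]
    return K[0,0]*q[0]/-q[2]+K[0,2],K[1,1]*-q[1]/-q[2]+K[1,2]
E
python3 - <<'E'
from h import *
s=get_state();print(s)
for n in('scene','top'):
    c=camera(n);save(n,c['image']);np.savez(n+'.npz',**{k:c[k] for k in('image','depth','mtx','world_from_camera')});print(c['mtx'],c['world_from_camera'])
    print([k for k in c])
E
```

```text
{'clock': 0.0, 'joints': array([ 1.24550142,  0.41798282, -0.01032388,  1.61418043,  0.00466317,
        1.11073699, -0.05299853]), 'qd': array([ 7.66207680e-04, -2.35721266e-04,  4.81580068e-05,  2.14153121e-03,
        1.54199167e-03, -9.02217403e-04, -1.04904917e-03]), 'effort': array([ 1.56072827e-03, -8.64415956e+01,  6.79958146e-01, -4.34883177e+01,
        1.91209896e-02,  7.63344113e-03,  1.50453133e-05]), 'ee_pos': array([ 0.17489808, -0.59961447,  0.20415205]), 'tcp_rot': array([-6.31018748e-04,  9.89948353e-01,  1.41427887e-01, -1.16962850e-04]), 'force': array([-0.10122972, -0.00762736, -0.94441847]), 'ft_torque': array([ 0.02320123, -0.00342637, -0.03250359]), 'grasp_force': 0.0, 'width': 0.08554865528843314}
[[485.92460063   0.         318.18815073]
 [  0.         485.92460063 244.35990012]
 [  0.           0.           1.        ]] [[ 0.57786296 -0.60006011  0.55317471  1.22761634]
 [ 0.81595444  0.43898849 -0.37617477 -0.46077085]
 [-0.01710986  0.66874283  0.7432969   1.02470844]
 [ 0.          0.          0.          1.        ]]
['image', 'depth', 'mtx', 'world_from_camera']
[[547.574686     0.         306.57821441]
 [  0.         547.574686   239.18344296]
 [  0.           0.           1.        ]] [[ 0.00386046  0.99292903 -0.11864672  0.40731516]
 [-0.99985972  0.00576647  0.01572547  0.00768596]
 [ 0.01629845  0.11856937  0.992812    1.61506568]
 [ 0.          0.          0.          1.        ]]
['image', 'depth', 'mtx', 'world_from_camera']
```

View pics/top.png

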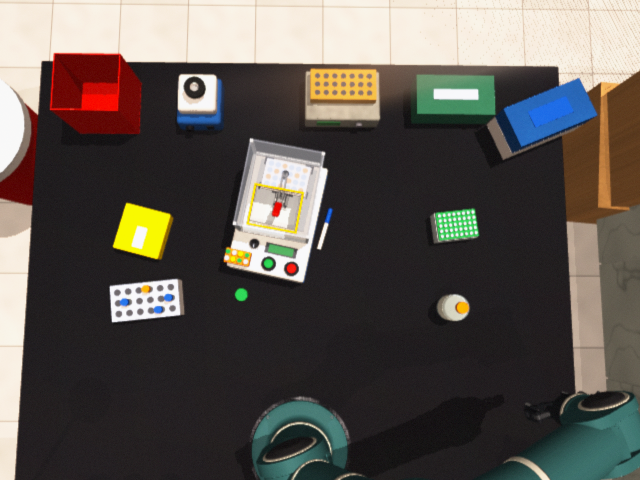

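View pics/scene.png

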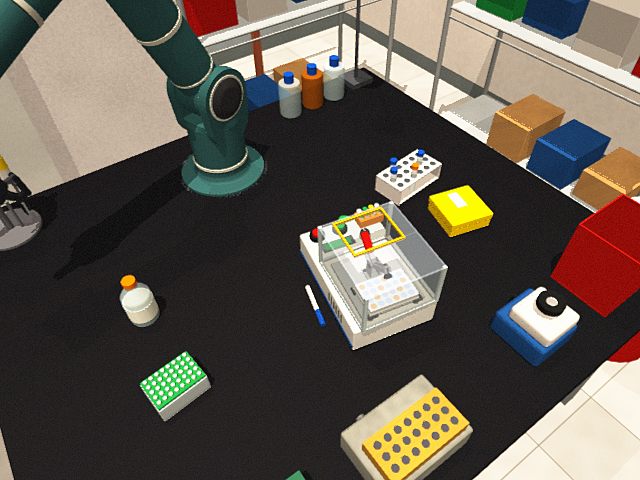

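The top view shows the machine around pixels (230–325, 140–280), with the window near (276, 207), the green button near (268, 264) and the red stop near (291, 268). I'll enlarge both views to read these more closely.

```bash
python3 - <<'E'
import cv2,numpy as np
t=cv2.imread('pics/top.png')[135:285,220:340];s=cv2.imread('pics/scene.png')[195:350,295:450]
cv2.imwrite('pics/topc.png',cv2.resize(t,None,fx=4,fy=4,interpolation=cv2.INTER_CUBIC))
cv2.imwrite('pics/scenec.png',cv2.resize(s,None,fx=3.8,fy=3.8,interpolation=cv2.INTER_CUBIC))
E
```

```text
(no output)
```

View pics/topc.png

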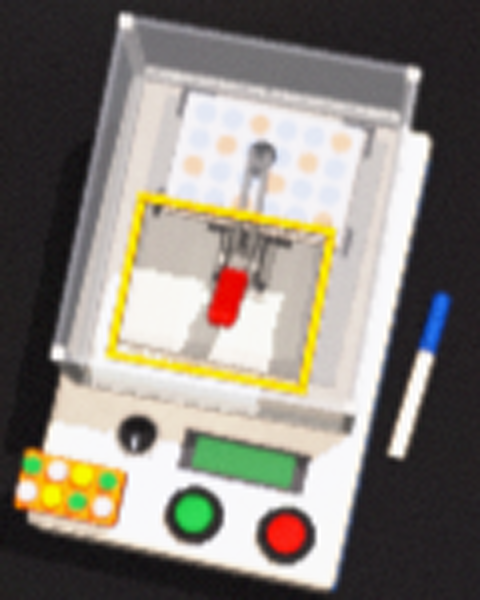

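View pics/scenec.png

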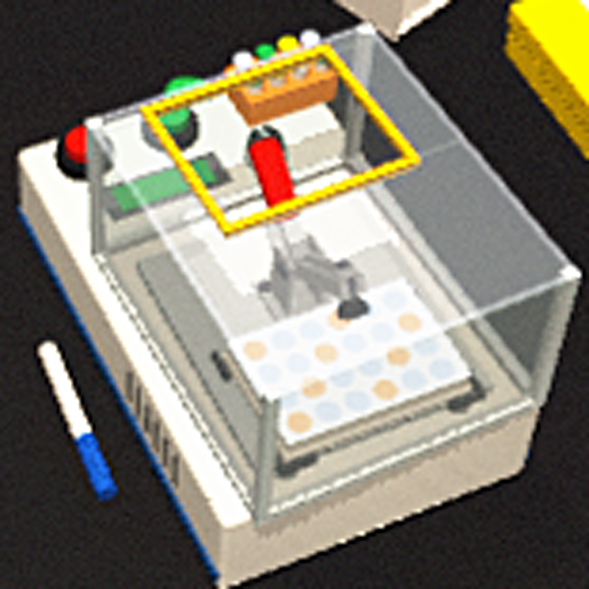

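```bash
python3 - <<'E'
from h import *
T=dict(np.load('top.npz'));S=dict(np.load('scene.npz'))
tp=lambda u,v:(220+u/4-.4,135+v/4-.4); sp=lambda u,v:(295+u/3.8-.4,195+v/3.8-.4)
def rep(C,f,pts,z,n):
    W=np.array([px2w(C,*f(*p),z=z) for p in pts]);print(n,W.mean(0).round(4),'\n',W[:,:2].round(4).tolist(),np.linalg.norm(np.roll(W,-1,0)-W,axis=1).round(4));return W
def ax(W): # order BL,BR,FR,FL (top order)
    x=W[0]-W[3]+W[1]-W[2];y=W[0]-W[1]+W[3]-W[2];print('ang x',np.arctan2(x[1],x[0]),'ang y',np.arctan2(-y[0],y[1]))
ax(rep(T,tp,[(139,194),(335,229),(304,392),(107,357)],.218,'win top'))
ax(rep(S,sp,[(420,160),(226,234),(143,108),(330,44)],.218,'win scene'))
def tri(a,b):
    A=[];B=[]
    for C,(u,v) in((T,tp(*a)),(S,sp(*b))):
        o=C['world_from_camera'][:3,3];d=px2w(C,u,v,d=1)-o;d/=np.linalg.norm(d);P=np.eye(3)-np.outer(d,d);A.append(P);B.append(P@o)
    p=np.linalg.lstsq(np.vstack(A),np.hstack(B),rcond=None)[0];return p,np.linalg.norm(np.vstack(A)@p-np.hstack(B))
g,e=tri((194,514),(184,91));r,e2=tri((286,535),(83,143));print('green',g,e,'red',r,e2,np.linalg.norm(g-r))
print('lever tip',tri((222,318),(263,142)),'lever far end',tri((234,272),(281,208)))
for z in(.1,.105,.11,.115):print(z,px2w(T,*tp(194,514),z=z)[:2],px2w(S,*sp(184,91),z=z)[:2],px2w(T,*tp(286,535),z=z)[:2])
rep(T,tp,[(28,524),(335,588),(430,136)],.09,'machine FL FR BRish')
for n,C in(('T',T),('S',S)):
    f=tp if n=='T' else sp
    for nm,p in (('g',(194,514) if n=='T' else (184,91)),('r',(286,535) if n=='T' else (83,143)),('lev',(226,300) if n=='T' else (270,170))):
        u,v=f(*p);d=C['depth'][int(round(v)),int(round(u))];print(n,nm,px2w(C,u,v,d=d).round(4))
E
```

```text
win top [0.6556 0.0677 0.218 ] 
 [[0.7202, 0.1218], [0.698, -0.0056], [0.5912, 0.0139], [0.6131, 0.1407]] [0.1293 0.1086 0.1288 0.1087]
ang x -0.17758724029732756 ang y -0.1719535038485606
win scene [0.6586 0.0658 0.218 ] 
 [[0.7241, 0.1193], [0.7018, -0.0093], [0.5921, 0.0124], [0.6163, 0.1409]] [0.1305 0.1118 0.1308 0.11  ]
ang x -0.19693830839921234 ang y -0.17917372424935524
green [0.52192963 0.0929386  0.127772  ] 0.0075280337265990985 red [0.50624333 0.02578726 0.10531885] 0.0006139400683117283 0.07252245291181904
lever tip (array([0.64242648, 0.06771349, 0.19617125]), np.float64(0.0005061525782442542)) lever far end (array([0.67630483, 0.05915855, 0.17179638]), np.float64(0.0037838566190286586))
0.1 [0.52105401 0.08999949] [0.50272417 0.11493836] [0.50681906 0.02622326]
0.105 [0.52067865 0.08972784] [0.50664374 0.11182544] [0.50649068 0.02616208]
0.11 [0.52030329 0.08945619] [0.51056331 0.10871251] [0.50616229 0.0261009 ]
0.115 [0.51992794 0.08918454] [0.51448288 0.10559959] [0.50583391 0.02603973]
machine FL FR BRish [0.5925 0.0412 0.09  ] 
 [[0.5142, 0.2058], [0.4708, -0.008], [0.7926, -0.0742]] [0.2181 0.3285 0.3948]
T g [0.52   0.0892 0.1143]
T r [0.5062 0.0261 0.11  ]
T lev [0.6549 0.0656 0.1945]
S g [0.5908 0.045  0.2123]
S r [0.5088 0.0236 0.1088]
S lev [0.657  0.0616 0.1873]
```

```bash
cat >> h.py <<'E'
from scipy.spatial.transform import Rotation as Ro
YAW=-0.195; MO=np.array([.6545,.0655,0.])   # machine yaw, origin (estimates)
def mach(x,y,z): c,s=np.cos(YAW),np.sin(YAW); return MO+[c*x-s*y,s*x+c*y,z]
def goto(p,yaw=YAW,pos=None,q=None):
    s=get_state();pos=s['ee_pos'] if pos is None else pos;q=s['tcp_rot'] if q is None else q
    R=Ro.from_quat(q,scalar_first=True);Rt=Ro.from_euler('z',yaw)*Ro.from_euler('x',np.pi)
    print('slide cm',(R.inv().apply(np.array(p)-pos)*100).round(2),'dr deg',(R.inv()*Rt).as_rotvec(degrees=True).round(2))
E
python3 - <<'E'
from h import *
print(get_state()['clock'],camera('wrist')['tool_from_camera'])
print(mach(0,0,0),mach(-3e-3,0,.33)); goto(mach(-3e-3,0,.33),yaw=-.19)
E
```

```text
0.1 [[-9.69319138e-04  9.51590312e-01  3.07367757e-01  7.87026717e-02]
 [ 9.99999457e-01  1.04040444e-03 -6.74116724e-05  8.76942809e-04]
 [-3.83935074e-04  3.07367525e-01 -9.51590803e-01 -1.68476614e-01]
 [ 0.00000000e+00  0.00000000e+00  0.00000000e+00  1.00000000e+00]]
[0.6545 0.0655 0.    ] [0.65155686 0.0660813  0.33      ]
slide cm [ 64.4  -50.58 -12.53] dr deg [-5.000e-02  2.000e-02  2.715e+01]
```

Call:
{"fn": "arm_command", "kwargs": {
  "slide": [
    [0, 0, -4],
    [0, 0, -8],
    [0, 0, -12.5],
    [3, -2.5, -12.5],
    [6, -5, -12.5],
    [64.4, -50.6, -12.5],
    [64.4, -50.6, -12.5],
    [64.4, -50.6, -12.5],
    [64.4, -50.6, -12.5],
    [64.4, -50.6, -12.5],
    [64.4, -50.6, -12.5],
    [64.4, -50.6, -12.5],
    [64.4, -50.6, -12.5],
    [64.4, -50.6, -12.5],
    [64.4, -50.6, -12.5],
    [64.4, -50.6, -12.5],
    [64.4, -50.6, -12.5],
    [64.4, -50.6, -12.5],
    [64.4, -50.6, -12.5],
    [64.4, -50.6, -12.5]
  ],
  "dr": [
    [0, 0, 0],
    [0, 0, 0],
    [0, 0, 0],
    [0, 0, 4],
    [0, 0, 8],
    [0, 0, 12],
    [0, 0, 16],
    [0, 0, 20],
    [0, 0, 24],
    [0, 0, 27.1],
    [0, 0, 27.1],
    [0, 0, 27.1],
    [0, 0, 27.1],
    [0, 0, 27.1],
    [0, 0, 27.1],
    [0, 0, 27.1],
    [0, 0, 27.1],
    [0, 0, 27.1],
    [0, 0, 27.1],
    [0, 0, 27.1]
  ],
  "gripper": [-1, -1, -1, -1, -1, -1, -1, -1, -1, -1, -1, -1, -1, -1, -1, -1, -1, -1, -1, -1]
}}

```text
clock: 1.82
ee_pos: [0.5846, -0.0262, 0.3297]
tcp_rot: [-0.0, 0.996, -0.095, -0.0]
force: [0.3, -1.8, 0.2]
width: -0.0005
grasp_force: 0.0
```

```bash
python3 - <<'E'
from h import *
print(get_state()['ee_pos']);goto(mach(-3e-3,0,.33),yaw=-.19)
E
```

```text
[ 0.58456929 -0.02623139  0.32969472]
slide cm [  4.84 -10.33  -0.03] dr deg [-0.    0.01  0.02]
```

Call:
{"fn": "arm_command", "kwargs": {
  "slide": [
    [2, -4, 0],
    [3.5, -7.5, 0],
    [4.8, -10.3, 0],
    [4.8, -10.3, 0],
    [4.8, -10.3, 0],
    [4.8, -10.3, 0]
  ],
  "dr": [
    [0, 0, 0],
    [0, 0, 0],
    [0, 0, 0],
    [0, 0, 0],
    [0, 0, 0],
    [0, 0, 0]
  ],
  "gripper": [-1, -1, -1, -1, -1, -1]
}}

```text
clock: 2.32
ee_pos: [0.6501, 0.0636, 0.3294]
tcp_rot: [0.0, 0.996, -0.095, -0.0]
force: [-0.6, -0.3, -0.1]
width: -0.0
grasp_force: 0.0
```

```bash
python3 - <<'E'
from h import *
s=get_state();print(s['clock'],s['ee_pos'],s['joints'].round(2));goto(mach(-3e-3,0,.33),yaw=-.19)
c=camera('wrist');save('w1',c['image']);print(c['mtx'])
np.savez('w1.npz',depth=c['depth'],mtx=c['mtx'],T=c['tool_from_camera'],p=s['ee_pos'],q=s['tcp_rot'])
c=camera('scene');save('s2',c['image'])
E
```

```text
2.3167 [0.65013746 0.06364182 0.32936446] [ 0.19  0.43 -0.48  1.36  0.2   1.4  -2.05]
slide cm [ 0.09 -0.27 -0.06] dr deg [0.03 0.04 0.03]
[[371.64829954   0.         315.82610994]
 [  0.         371.64829954 240.56126574]
 [  0.           0.           1.        ]]
```

View pics/w1.png

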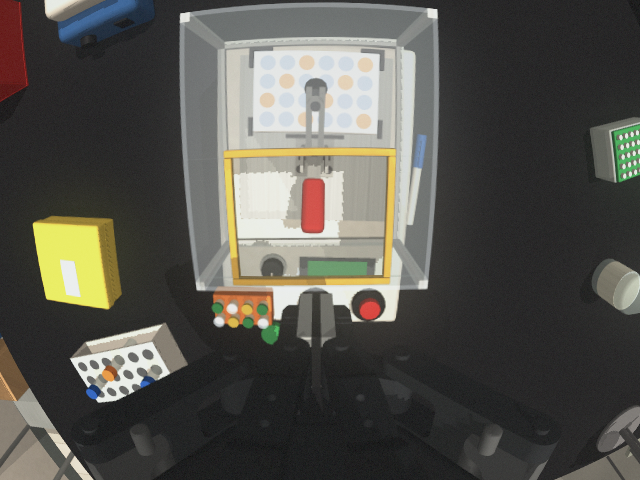

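The wrist picture shows the window corners at about (225,151), (397,149), (391,284) and (234,286). The grip spans rows 178–233 at column 313, the red stop is at (370,309), and the finger linkage is wide. I'll project these points and measure the gripper's profile from the depth image.

```bash
cat >> h.py <<'E'
def wray(mtx,u,v):
    x=(np.asarray(u,float)-mtx[0,2])/mtx[0,0];y=(np.asarray(v,float)-mtx[1,2])/mtx[1,1];t=np.hypot(x,y)+1e-9;k=np.tan(t)/t
    return np.stack([x*k,-y*k,-np.ones_like(x)],-1)   # unit depth
def wpx(W,u,v,z=None,d=None):
    T=W['T'];R=Ro.from_quat(W['q'],scalar_first=True).as_matrix()
    o=W['p']+R@T[:3,3];r=R@T[:3,:3]@wray(W['mtx'],u,v)
    return o+((z-o[2])/r[2] if d is None else d)*r
E
python3 - <<'E'
from h import *
W=dict(np.load('w1.npz'))
C=np.array([wpx(W,*p,z=.218) for p in((225,151),(397,149),(391,284),(234,286))]);print(C.round(4).tolist(),C.mean(0),np.linalg.norm(np.roll(C,-1,0)-C,axis=1))
x=C[0]-C[3]+C[1]-C[2];y=C[0]-C[1]+C[3]-C[2];print(np.arctan2(x[1],x[0]),np.arctan2(-y[0],y[1]))
D=W['depth']
for n,p in dict(red=(370,309),lev_tip=(313,228),lev_mid=(313,205),lev_far=(313,182)).items():print(n,D[p[1],p[0]],wpx(W,*p,d=D[p[1],p[0]]))
v,u=np.mgrid[0:480,0:640];P=wray(W['mtx'],u,v)*D[...,None];Q=P@W['T'][:3,:3].T+W['T'][:3,3]
ok=(D>0)&(Q[...,2]<.005)
for z in np.arange(-.15,.005,.01):
    m=ok&(abs(Q[...,2]-z)<.005)
    if m.sum()>5:print(round(z,3),m.sum(),'x',Q[m][:,0].min().round(3),Q[m][:,0].max().round(3),'y',Q[m][:,1].min().round(3),Q[m][:,1].max().round(3))
E
```

```text
[[0.7224, 0.1193, 0.218], [0.6989, -0.0094, 0.218], [0.5893, 0.0103, 0.218], [0.6125, 0.1402, 0.218]] [0.65576584 0.06507784 0.218     ] [0.13076965 0.1112957  0.13194933 0.11190962]
-0.18264132025871163 -0.17855121213602365
red 0.4322986 [0.50914856 0.02435072 0.11151708]
lev_tip 0.30862552 [0.64465946 0.06615252 0.2009176 ]
lev_mid 0.31717208 [0.66077875 0.06309575 0.18662951]
lev_far 0.3262368 [0.67803938 0.05982853 0.17142152]
-0.13 1336 x 0.018 0.023 y -0.019 0.02
-0.12 12768 x -0.004 0.022 y -0.062 0.062
-0.11 12521 x -0.007 0.019 y -0.061 0.063
-0.1 10097 x -0.01 0.019 y -0.056 0.057
-0.09 5434 x -0.009 0.019 y -0.048 0.049
-0.08 7117 x -0.01 0.015 y -0.039 0.041
-0.07 2389 x -0.012 0.015 y -0.032 0.033
-0.06 1184 x -0.01 0.013 y -0.013 0.014
-0.05 985 x 0.007 0.013 y -0.013 0.014
-0.04 815 x 0.007 0.013 y -0.013 0.014
-0.03 224 x 0.006 0.013 y -0.012 0.013
```

```bash
python3 - <<'E'
from h import *
print(get_state()['ee_pos']);goto([.655,.0645,.215],yaw=-.185)
E
```

```text
[0.65009173 0.06280722 0.32998294]
slide cm [ 0.45 -0.27 11.5 ] dr deg [ 0.03 -0.01 -0.33]
```

Call:
{"fn": "arm_command", "kwargs": {
  "slide": [
    [0.45, -0.25, 0],
    [0.45, -0.25, 0],
    [0.45, -0.25, 3],
    [0.45, -0.25, 6],
    [0.45, -0.25, 9],
    [0.45, -0.25, 11.5],
    [0.45, -0.25, 11.5],
    [0.45, -0.25, 11.5]
  ],
  "dr": [
    [0, 0, 0],
    [0, 0, 0],
    [0, 0, 0],
    [0, 0, 0],
    [0, 0, 0],
    [0, 0, 0],
    [0, 0, 0],
    [0, 0, 0]
  ],
  "gripper": [-1, -1, -1, -1, -1, -1, -1, -1]
}}

```text
clock: 3.08
ee_pos: [0.655, 0.0654, 0.2147]
tcp_rot: [0.0, 0.996, -0.095, -0.001]
force: [0.3, -0.1, 1.1]
width: 0.0001
grasp_force: 0.0
```

Call:
{"fn": "arm_command", "kwargs": {
  "slide": [
    [0, 0, 0.6],
    [0, 0, 1.2],
    [0, 0, 1.8],
    [0, 0, 2.3],
    [0, 0, 2.8],
    [0, 0, 3.3],
    [0, 0, 3.8],
    [0, 0, 4.2],
    [0, 0, 4.4],
    [0, 0, 4.6],
    [0, 0, 4.6],
    [0, 0, 4.6]
  ],
  "dr": [
    [0, 0, 0],
    [0, 0, 0],
    [0, 0, 0],
    [0, 0, 0],
    [0, 0, 0],
    [0, 0, 0],
    [0, 0, 0],
    [0, 0, 0],
    [0, 0, 0],
    [0, 0, 0],
    [0, 0, 0],
    [0, 0, 0]
  ],
  "gripper": [-1, -1, -1, -1, -1, -1, -1, -1, -1, -1, -1, -1]
}}

```text
clock: 4.08
ee_pos: [0.6553, 0.0658, 0.1689]
tcp_rot: [-0.0, 0.996, -0.094, 0.0]
force: [1.0, 0.4, 0.1]
width: -0.0004
grasp_force: 0.5
```

Call:
{"fn": "arm_command", "kwargs": {
  "slide": [
    [0, 0, 0.1],
    [0, 0, 0.2],
    [0, 0, 0.3]
  ],
  "dr": [
    [0, 0, 0],
    [0, 0, 0],
    [0, 0, 0]
  ],
  "gripper": [-1, -1, -1]
}}

```text
clock: 4.33
ee_pos: [0.6553, 0.0658, 0.166]
tcp_rot: [-0.0, 0.996, -0.094, 0.0]
force: [0.2, 0.0, 4.6]
width: -0.0001
grasp_force: 2.0
```

```bash
python3 - <<'E'
from h import *
s=get_state();print(s['clock'],s['ee_pos'],s['force'])
c=camera('scene');a=cv2.resize(c['image'][195:350,295:450],None,fx=2.5,fy=2.5,interpolation=cv2.INTER_CUBIC)
s=get_state();w=camera('wrist');np.savez('w2.npz',depth=w['depth'],mtx=w['mtx'],T=w['tool_from_camera'],p=s['ee_pos'],q=s['tcp_rot'])
b=cv2.resize(w['image'][60:360,200:460],(336,388));save('sw',np.hstack([a,np.vstack([b])[:a.shape[0]]]) if a.shape[0]==388 else np.hstack([a,cv2.resize(b,(336,a.shape[0]))]))
E
```

```text
4.3333 [0.65533446 0.06583881 0.16601443] [1.74892837e-01 3.70469022e-03 4.62781312e+00]
```

View pics/sw.png

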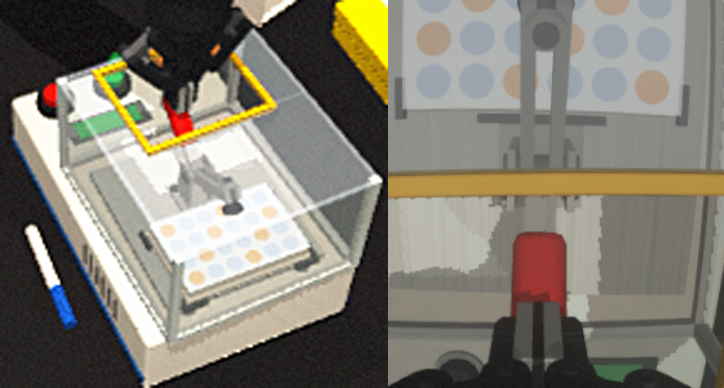

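The left crop shows the closed fingers on the grip at (178,115), clear of the yellow trim. The right crop shows the fingertips centred on the grip, with the bar nearly down at (545,35). I'll keep pressing in small steps.

Call:
{"fn": "arm_command", "kwargs": {
  "slide": [
    [0, 0, 0.1],
    [0, 0, 0.2],
    [0, 0, 0.2]
  ],
  "dr": [
    [0, 0, 0],
    [0, 0, 0],
    [0, 0, 0]
  ],
  "gripper": [-1, -1, -1]
}}

```text
clock: 4.68
ee_pos: [0.6552, 0.0658, 0.1637]
tcp_rot: [-0.0, 0.996, -0.094, -0.0]
force: [0.5, 0.4, 3.2]
width: -0.0002
grasp_force: 1.6
```

Call:
{"fn": "arm_command", "kwargs": {
  "slide": [
    [0, 0, 0.1],
    [0, 0, 0.15],
    [0, 0, 0.15]
  ],
  "dr": [
    [0, 0, 0],
    [0, 0, 0],
    [0, 0, 0]
  ],
  "gripper": [-1, -1, -1]
}}

```text
clock: 4.93
ee_pos: [0.6552, 0.0658, 0.1622]
tcp_rot: [-0.0, 0.996, -0.094, -0.0]
force: [0.0, 0.6, 2.9]
width: 0.0001
grasp_force: 1.7
```

Call:
{"fn": "arm_command", "kwargs": {
  "slide": [
    [0, 0, 0.1],
    [0, 0, 0.15],
    [0, 0, 0.15]
  ],
  "dr": [
    [0, 0, 0],
    [0, 0, 0],
    [0, 0, 0]
  ],
  "gripper": [-1, -1, -1]
}}

```text
clock: 5.18
ee_pos: [0.6552, 0.0657, 0.1607]
tcp_rot: [-0.0, 0.996, -0.094, -0.0]
force: [0.4, -0.3, 4.2]
width: -0.0003
grasp_force: 1.7
```

```bash
cat > lev.py <<'E'
from h import *
import sys
s=get_state();w=camera('wrist');W=dict(depth=w['depth'],mtx=w['mtx'],T=w['tool_from_camera'],p=s['ee_pos'],q=s['tcp_rot'])
im=w['image'].astype(int);m=(im[...,0]>120)&(im[...,1]<70)&(im[...,2]<70)&(W['depth']>0)
m[:, :250]=0;m[:,380:]=0;v,u=np.nonzero(m);R=Ro.from_quat(W['q'],scalar_first=True).as_matrix()
P=(wray(W['mtx'],u,v)*W['depth'][v,u][:,None])@(R@W['T'][:3,:3]).T+W['p']+R@W['T'][:3,3]
k=(P[:,2]>.13)&(P[:,2]<.21)&(abs(P[:,1]-.064)<.006);P=P[k]
a=(P-MO)[:,:2]@[np.cos(YAW),np.sin(YAW)]
f=np.polyfit(a,P[:,2],1)
for _ in range(4):
    r=P[:,2]-np.polyval(f,a);g=abs(r)<.0015;f=np.polyfit(a[g],P[g,2],1)
print('n',g.sum(),'deg above level',-np.degrees(np.arctan(f[0])),'x',a.min(),a.max(),'z at x=0',f[1])
print('tcp',s['ee_pos'],s['force'],s['clock'])
save(sys.argv[1],w['image'])
E
python3 lev.py w3
```

```text
n 992 deg above level 33.262271963933976 x 0.006241615556578187 0.024437914743384005 z at x=0 0.18257390665812817
tcp [0.65515694 0.06574579 0.16068932] [ 0.43033953 -0.2874341   4.16732495] 5.1833
```

```bash
python3 - <<'E'
from h import *
W=dict(np.load('w1.npz'));T=W['T'];K=W['mtx']
def pr(p):
    q=np.linalg.inv(T)@np.r_[p,1];x,y,z=q[0],-q[1],-q[2];r=np.hypot(x,y);t=np.arctan2(r,z);return (K[0,2]+K[0,0]*t*x/r,K[1,2]+K[1,1]*t*y/r)
for z in(0,-.01,-.02,-.03,-.05):print(z,np.round(pr([.011,0.0,z]),1),np.round(pr([.011,0.012,z]),1))
D=W['depth']
for u in (304,316,328):
  for v in range(286,330,3):
    q=(wray(K,u,v)*D[v,u])@T[:3,:3].T+T[:3,3];print(u,v,q.round(3),end=' | ')
  print()
im=cv2.imread('pics/w3.png')[150:400,190:450];cv2.imwrite('pics/w3c.png',cv2.resize(im,None,fx=2.3,fy=2.3))
E
```

```text
0 [314.3 267.3] [338.9 267.2]
-0.01 [314.3 275.3] [340.1 275.3]
-0.02 [314.2 284.3] [341.6 284.2]
-0.03 [314.2 294.4] [343.1 294.2]
-0.05 [314.  318.4] [346.8 318.1]
304 286 [-0.052 -0.009  0.113] | 304 289 [-0.055 -0.009  0.115] | 304 292 [-0.114 -0.013  0.231] | 304 295 [ 0.011 -0.004 -0.032] | 304 298 [ 0.011 -0.004 -0.033] | 304 301 [ 0.013 -0.004 -0.039] | 304 304 [ 0.012 -0.004 -0.04 ] | 304 307 [ 0.011 -0.004 -0.042] | 304 310 [ 0.012 -0.004 -0.045] | 304 313 [ 0.012 -0.004 -0.048] | 304 316 [ 0.012 -0.004 -0.05 ] | 304 319 [ 0.012 -0.004 -0.052] | 304 322 [ 0.012 -0.004 -0.054] | 304 325 [ 0.011 -0.003 -0.055] | 304 328 [ 0.011 -0.003 -0.056] | 
316 286 [-0.052  0.001  0.114] | 316 289 [-0.055  0.001  0.114] | 316 292 [-0.112  0.001  0.227] | 316 295 [ 0.011  0.001 -0.031] | 316 298 [ 0.011  0.001 -0.034] | 316 301 [ 0.011  0.001 -0.036] | 316 304 [ 0.012  0.001 -0.04 ] | 316 307 [ 0.012  0.001 -0.043] | 316 310 [ 0.012  0.001 -0.045] | 316 313 [ 0.012  0.001 -0.047] | 316 316 [ 0.012  0.001 -0.049] | 316 319 [ 0.011  0.001 -0.051] | 316 322 [ 0.012  0.001 -0.054] | 316 325 [ 0.012  0.001 -0.056] | 316 328 [ 0.012  0.001 -0.058] | 
328 286 [-0.052  0.011  0.115] | 328 289 [-0.055  0.011  0.114] | 328 292 [-0.119  0.016  0.241] | 328 295 [ 0.011  0.006 -0.032] | 328 298 [ 0.012  0.006 -0.035] | 328 301 [ 0.012  0.005 -0.038] | 328 304 [ 0.012  0.005 -0.04 ] | 328 307 [ 0.012  0.005 -0.043] | 328 310 [ 0.012  0.005 -0.045] | 328 313 [ 0.012  0.005 -0.047] | 328 316 [ 0.012  0.005 -0.049] | 328 319 [ 0.012  0.005 -0.052] | 328 322 [ 0.011  0.005 -0.053] | 328 325 [ 0.012  0.005 -0.056] | 328 328 [ 0.012  0.005 -0.058] |
```

View pics/w3c.png

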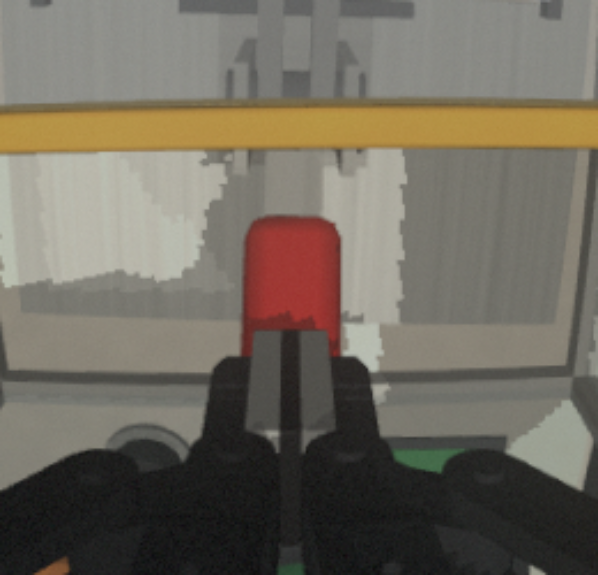

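The depth and contact data agree: the real fingertips sit about 29 mm behind the reported TCP. The lever is at 33°, and the contact point is at z≈0.190 with the TCP at 0.161. Full press therefore needs the TCP near 0.135. At that depth the gripper half-width in the window is about 43 mm, against 60 mm available, so I'll continue.

Call:
{"fn": "arm_command", "kwargs": {
  "slide": [
    [0, 0, 0.4],
    [0, 0, 0.8],
    [0, 0, 1.2],
    [0, 0, 1.6],
    [0, 0, 1.9],
    [0, 0, 2.1],
    [0, 0, 2.1]
  ],
  "dr": [
    [0, 0, 0],
    [0, 0, 0],
    [0, 0, 0],
    [0, 0, 0],
    [0, 0, 0],
    [0, 0, 0],
    [0, 0, 0]
  ],
  "gripper": [-1, -1, -1, -1, -1, -1, -1]
}}

```text
clock: 5.82
ee_pos: [0.6548, 0.0658, 0.1392]
tcp_rot: [0.0, 0.996, -0.094, -0.001]
force: [-0.9, -0.4, 1.5]
width: 0.0001
grasp_force: 0.7
```

```bash
python3 lev.py w4
```

```text
n 669 deg above level 19.656002926178314 x 0.00821965892672078 0.02004344126224553 z at x=0 0.1645533146755285
tcp [0.65477306 0.06581983 0.13924367] [-0.93975353 -0.39212241  1.4575988 ] 5.8167
```

Call:
{"fn": "arm_command", "kwargs": {
  "slide": [
    [0, 0, 0.2],
    [0, 0, 0.4],
    [0, 0, 0.55],
    [0, 0, 0.65],
    [0, 0, 0.65]
  ],
  "dr": [
    [0, 0, 0],
    [0, 0, 0],
    [0, 0, 0],
    [0, 0, 0],
    [0, 0, 0]
  ],
  "gripper": [-1, -1, -1, -1, -1]
}}

```text
clock: 6.28
ee_pos: [0.6553, 0.066, 0.1359]
tcp_rot: [0.0, 0.996, -0.094, 0.001]
force: [-17.5, -2.5, 36.5]
width: -0.0001
grasp_force: 16.7
```

```bash
python3 lev.py w5
```

```text
n 619 deg above level 17.373744952671704 x 0.008931139751544064 0.019540098066271973 z at x=0 0.1624529214473063
tcp [0.65531666 0.06600455 0.13590918] [-17.4966031   -2.53127153  36.51482616] 6.2833
```

Force jumped to 36 N and the grip surface height at x=0 is 0.1625, which matches the value expected at the hard stop. I'll withdraw straight up and verify.

Call:
{"fn": "arm_command", "kwargs": {
  "slide": [
    [0, 0, -0.5],
    [0, 0, -2],
    [0, 0, -5],
    [0, 0, -9],
    [0, 0, -13],
    [0, 0, -17],
    [0, 0, -20],
    [0, 0, -20],
    [0, 0, -20]
  ],
  "dr": [
    [0, 0, 0],
    [0, 0, 0],
    [0, 0, 0],
    [0, 0, 0],
    [0, 0, 0],
    [0, 0, 0],
    [0, 0, 0],
    [0, 0, 0],
    [0, 0, 0]
  ],
  "gripper": [-1, -1, -1, -1, -1, -1, -1, -1, -1]
}}

```text
clock: 7.08
ee_pos: [0.6557, 0.0658, 0.3348]
tcp_rot: [-0.0, 0.996, -0.095, 0.001]
force: [-0.2, 0.4, -0.9]
width: -0.0002
grasp_force: 0.0
```

```bash
python3 lev.py w6; python3 - <<'E'
from h import *
a=camera('scene')['image'][195:350,295:450];w=cv2.cvtColor(cv2.imread('pics/w6.png'),cv2.COLOR_BGR2RGB)[0:330,160:460]
save('c6',np.hstack([cv2.resize(a,(400,400)),cv2.resize(w,(364,400))]))
E
```

```text
Traceback (most recent call last):
  File "lev.py", line 9, in <module>
    f=np.polyfit(a,P[:,2],1)
TypeError: expected non-empty vector for x
[ WARN:0@2.293] global loadsave.cpp:275 findDecoder imread_('pics/w6.png'): can't open/read file: check file path/integrity
Traceback (most recent call last):
cv2.error: OpenCV(4.12.0) /io/opencv/modules/imgproc/src/color.cpp:199: error: (-215:Assertion failed) !_src.empty() in function 'cvtColor'
```

```bash
sed -i 's/m=(im\[...,0\]>120).*$/m=(im[...,0]>100)\&(im[...,0]>1.8*im[...,1])\&(im[...,0]>1.8*im[...,2])\&(W["depth"]>0)/' lev.py && python3 lev.py w6; python3 - <<'E'
from h import *
a=camera('scene')['image'][195:350,295:450];w=cv2.cvtColor(cv2.imread('pics/w6.png'),cv2.COLOR_BGR2RGB)[0:330,160:460]
save('c6',np.hstack([cv2.resize(a,(400,400)),cv2.resize(w,(364,400))]))
E
```

```text
n 564 deg above level 11.79876937924669 x -0.0295475663380898 0.01914113836537804 z at x=0 0.1614136395884359
tcp [0.65493142 0.06549647 0.33223218] [ 0.57029023 -0.35828324 -0.37428508] 7.1833
```

View pics/c6.png

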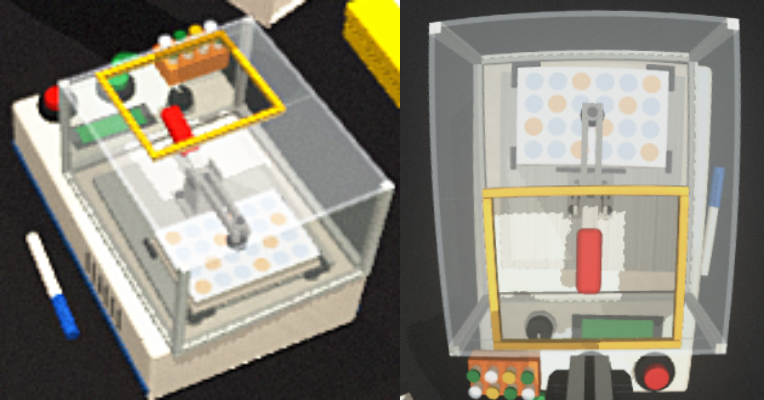

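The wrist crop shows the lever flat and pressed, with its foot on the plate at (592,115). The measured angle is 11.8°, so it's on the hard stop and the plate is locked. Next is the button: I'll move over the front deck and turn the gripper half round, so the wrist camera stays clear of the guard.

```bash
python3 - <<'E'
from h import *
print(get_state()['joints'].round(2));goto([.52,.0885,.335],yaw=-.195)
E
```

```text
[ 0.18  0.44 -0.48  1.34  0.2   1.41 -2.05]
slide cm [-13.67   0.28  -0.29] dr deg [0.03 0.12 0.33]
```

Call:
{"fn": "arm_command", "kwargs": {
  "slide": [
    [-3, 0, 0],
    [-6, 0, 0],
    [-9, 0, 0],
    [-12, 0.2, 0],
    [-13.6, 0.3, 0],
    [-13.6, 0.3, 0],
    [-13.6, 0.3, 0],
    [-13.6, 0.3, 0],
    [-13.6, 0.3, 0],
    [-13.6, 0.3, 0],
    [-13.6, 0.3, 0],
    [-13.6, 0.3, 0],
    [-13.6, 0.3, 0],
    [-13.6, 0.3, 0],
    [-13.6, 0.3, 0],
    [-13.6, 0.3, 0]
  ],
  "dr": [
    [0, 0, 0],
    [0, 0, -6],
    [0, 0, -12],
    [0, 0, -18],
    [0, 0, -25],
    [0, 0, -32],
    [0, 0, -39],
    [0, 0, -46],
    [0, 0, -53],
    [0, 0, -60],
    [0, 0, -67],
    [0, 0, -74],
    [0, 0, -81],
    [0, 0, -88],
    [0, 0, -90],
    [0, 0, -90]
  ],
  "gripper": [-1, -1, -1, -1, -1, -1, -1, -1, -1, -1, -1, -1, -1, -1, -1, -1]
}}

```text
clock: 8.62
ee_pos: [0.5208, 0.0882, 0.3325]
tcp_rot: [-0.0, 0.77, 0.638, -0.0]
force: [-0.9, 0.7, -0.4]
width: 0.0004
grasp_force: 0.0
```

Call:
{"fn": "arm_command", "kwargs": {
  "slide": [
    [0, 0, 0],
    [0, 0, 0],
    [0, 0, 0],
    [0, 0, 0],
    [0, 0, 0],
    [0, 0, 0],
    [0, 0, 0],
    [0, 0, 0],
    [0, 0, 0],
    [0, 0, 0],
    [0, 0, 0],
    [0, 0, 0],
    [0, 0, 0],
    [0, 0, 0],
    [0, 0, 0],
    [0, 0, 0]
  ],
  "dr": [
    [0, 0, -7],
    [0, 0, -14],
    [0, 0, -21],
    [0, 0, -28],
    [0, 0, -35],
    [0, 0, -42],
    [0, 0, -49],
    [0, 0, -56],
    [0, 0, -63],
    [0, 0, -70],
    [0, 0, -77],
    [0, 0, -84],
    [0, 0, -90],
    [0, 0, -90],
    [0, 0, -90],
    [0, 0, -90]
  ],
  "gripper": [-1, -1, -1, -1, -1, -1, -1, -1, -1, -1, -1, -1, -1, -1, -1, -1]
}}

```text
clock: 9.95
ee_pos: [0.521, 0.0883, 0.333]
tcp_rot: [-0.0, 0.097, 0.995, 0.0]
force: [0.4, -1.3, 0.5]
width: -0.0
grasp_force: 0.0
```

```bash
python3 - <<'E'
from h import *
s=get_state();print(s['clock'],s['ee_pos'],s['joints'].round(2))
goto([.521,.0887,.10],yaw=np.pi-.195)
w=camera('wrist');W=dict(depth=w['depth'],mtx=w['mtx'],T=w['tool_from_camera'],p=s['ee_pos'],q=s['tcp_rot'])
im=w['image'].astype(int);save('w7',w['image']);D=w['depth']
for n,m in(('red',(im[...,0]>100)&(im[...,0]>1.8*im[...,1])&(im[...,0]>1.8*im[...,2])),('green',(im[...,1]>70)&(im[...,1]>1.5*im[...,0])&(im[...,1]>1.5*im[...,2]))):
    k,L,st,ce=cv2.connectedComponentsWithStats(m.astype(np.uint8))
    for i in range(1,k):
        if st[i,4]>60:
            u,v=ce[i];print(n,st[i],wpx(W,u,v,d=D[int(v),int(u)]).round(4),'at z .112:',wpx(W,u,v,z=.112).round(4))
E
```

```text
9.95 [0.52099959 0.08828226 0.33303601] [ 0.57  0.25 -0.95  1.66  0.2   1.35  0.97]
slide cm [-0.    0.04 23.3 ] dr deg [-0.   -0.03  0.06]
red [246 186  23  23 415] [0.5065 0.0253 0.1112] at z .112: [0.5064 0.0254 0.112 ]
red [570 330  52  22  87] [0.9214 0.5918 0.0016] at z .112: [0.8162 0.4838 0.112 ]
red [547 353  14  58  94] [0.9907 0.4882 0.0031] at z .112: [0.8714 0.404  0.112 ]
red [ 567  402   73   73 1570] [0.9692 0.4893 0.1959] at z .112: [1.1132 0.5954 0.112 ]
green [353  97  28  27 605] [0.4363 0.171  0.0116] at z .112: [0.438 0.157 0.112]
green [306 187  23  23 410] [0.5203 0.0885 0.1106] at z .112: [0.5201 0.0886 0.112 ]
green [387 188  11  12 103] [0.5267 0.1659 0.13  ] at z .112: [0.5307 0.169  0.112 ]
green [370 205  11  12 105] [0.5408 0.1456 0.1301] at z .112: [0.5455 0.1477 0.112 ]
green [418 206  12  12 109] [0.5518 0.1974 0.1285] at z .112: [0.5565 0.2016 0.112 ]
green [  5 298  57  50 882] [ 0.6354 -0.4372  0.0596] at z .112: [ 0.6128 -0.3732  0.112 ]
```

View pics/w7.png

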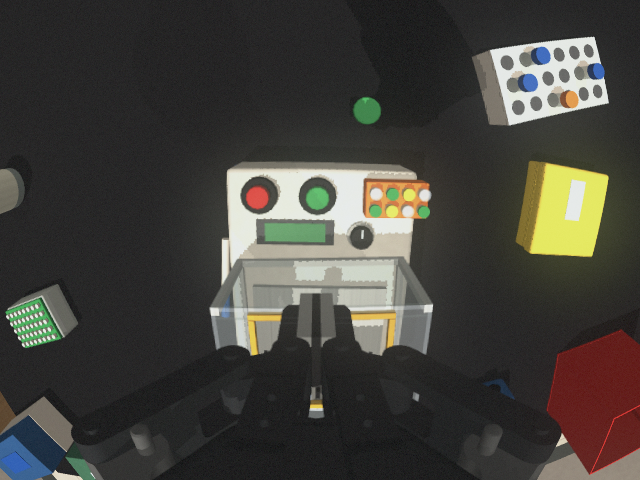

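The start button is at (317,198) in the picture, which projects to (0.5203, 0.0885, 0.111). It's 64 mm from the stop button at (258,197), as expected. The tool is directly above it, so I'll go down.

Call:
{"fn": "arm_command", "kwargs": {
  "slide": [
    [0.1, 0, 3],
    [0.1, 0, 7],
    [0.1, 0, 11],
    [0.1, 0, 15],
    [0.1, 0, 18],
    [0.1, 0, 21],
    [0.1, 0, 23],
    [0.1, 0, 24],
    [0.1, 0, 24.4],
    [0.1, 0, 24.4]
  ],
  "dr": [
    [0, 0, 0],
    [0, 0, 0],
    [0, 0, 0],
    [0, 0, 0],
    [0, 0, 0],
    [0, 0, 0],
    [0, 0, 0],
    [0, 0, 0],
    [0, 0, 0],
    [0, 0, 0]
  ],
  "gripper": [-1, -1, -1, -1, -1, -1, -1, -1, -1, -1]
}}

```text
clock: 10.83
ee_pos: [0.5201, 0.0888, 0.0893]
tcp_rot: [-0.0, 0.095, 0.995, 0.0]
force: [-0.1, -0.3, -0.6]
width: -0.0001
grasp_force: 0.0
```

Call:
{"fn": "arm_command", "kwargs": {
  "slide": [
    [0, 0, 0.2],
    [0, 0, 0.4],
    [0, 0, 0.5],
    [0, 0, 0.5]
  ],
  "dr": [
    [0, 0, 0],
    [0, 0, 0],
    [0, 0, 0],
    [0, 0, 0]
  ],
  "gripper": [-1, -1, -1, -1]
}}

```text
clock: 11.17
ee_pos: [0.5206, 0.0886, 0.0849]
tcp_rot: [0.001, 0.095, 0.996, 0.0]
force: [1.7, -0.9, 1.7]
width: -0.0002
grasp_force: 0.9
```

Call:
{"fn": "arm_command", "kwargs": {
  "slide": [
    [0, 0, 0.2],
    [0, 0, 0.4],
    [0, 0, 0.4]
  ],
  "dr": [
    [0, 0, 0],
    [0, 0, 0],
    [0, 0, 0]
  ],
  "gripper": [-1, -1, -1]
}}

```text
clock: 11.42
ee_pos: [0.5206, 0.0886, 0.0803]
tcp_rot: [0.0, 0.095, 0.996, 0.0]
force: [2.0, -0.9, 5.0]
width: 0.0007
grasp_force: 2.2
```

Call:
{"fn": "arm_command", "kwargs": {
  "slide": [
    [0, 0, 0.1],
    [0, 0, 0.2],
    [0, 0, 0.25],
    [0, 0, 0.25]
  ],
  "dr": [
    [0, 0, 0],
    [0, 0, 0],
    [0, 0, 0],
    [0, 0, 0]
  ],
  "gripper": [-1, -1, -1, -1]
}}

```text
clock: 11.75
ee_pos: [0.5207, 0.0886, 0.0791]
tcp_rot: [0.001, 0.095, 0.996, -0.0]
force: [-6.2, -4.6, 31.6]
width: 0.0
grasp_force: 15.9
```

The spring ramp reached 5 N, then a hard stop at 31.6 N after about 6 mm of travel, so the button is fully in. I'll withdraw.

Call:
{"fn": "arm_command", "kwargs": {
  "slide": [
    [0, 0, -1],
    [0, 0, -4],
    [0, 0, -8],
    [0, 0, -12],
    [0, 0, -16],
    [0, 0, -20],
    [0, 0, -24],
    [0, 0, -24],
    [0, 0, -24],
    [0, 0, -24]
  ],
  "dr": [
    [0, 0, 0],
    [0, 0, 0],
    [0, 0, 0],
    [0, 0, 0],
    [0, 0, 0],
    [0, 0, 0],
    [0, 0, 0],
    [0, 0, 0],
    [0, 0, 0],
    [0, 0, 0]
  ],
  "gripper": [-1, -1, -1, -1, -1, -1, -1, -1, -1, -1]
}}

```text
clock: 12.58
ee_pos: [0.5196, 0.0883, 0.317]
tcp_rot: [-0.001, 0.095, 0.996, -0.0]
force: [-0.3, -0.6, -1.0]
width: -0.0002
grasp_force: 0.0
```

```bash
python3 - <<'E'
from h import *
s=get_state();print(s['clock'],s['ee_pos'],s['force'])
c=camera('scene');save('s8',c['image']);a=c['image'][140:360,270:510];save('c8',cv2.resize(a,None,fx=2.5,fy=2.5,interpolation=cv2.INTER_CUBIC))
E
```

```text
12.5833 [0.5196431  0.0882943  0.31701778] [-0.34944282 -0.59415572 -0.97429161]
```

View pics/c8.png

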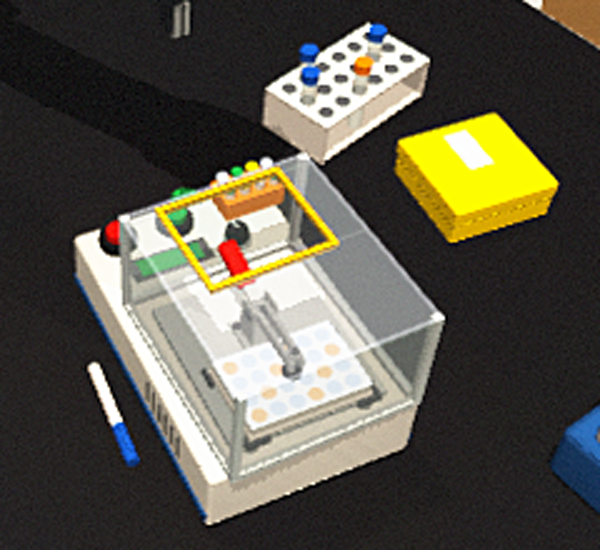

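The lever is down at (233,258), the bar rests on the plate at (292,370), nothing else has moved, and the gripper is clear at (180,20). I'm handing the job in.

```bash
python3 -c "
from workcell import *
print(finish_job())"
```

```text
the job is handed in; nothing more can be done
None
```

The clamp lever is fully down on its hard stop (11.8° measured) with the bar on the plate, and the start button was then pressed fully in. The gripper came out with no sign of touching the guard, the stop button or anything else, and I handed the job in at about 12.6 s.

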